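# Close the guard interlock and switch the test isolator on

## Task

Get the test bench ready for power: slide the tongue of the loose interlock key straight into the slot of the guard interlock switch until it is fully home, and only then turn the isolator's lever handle from off to on, a quarter turn clockwise seen from above, until it snaps against its end stop. Leave the key in the switch standing on the bench, and leave the other things on the bench where they are.

Things in the scene. Friction and masses are not known exactly. Their poses are not given: they have to be found in the camera images.
- iso_handle (a joint): Angle of the isolator's lever handle about its upright axis. 0 rad = off (long end points along the isolator's -x), 1.571 rad = on (long end along the isolator's +y); it grows clockwise seen from above, with hard stops at both ends. A detent pulls it to the nearer end: up to about 0.17 N m against the hand until half way (0.785 rad), then it snaps over to on and stays there.
- isolator: Fixed isolator, origin at the centre of its underside: grey box 94 x 84 mm (x, y) on a 106 x 96 mm steel plate, flat top cover 50 mm above the bench, cable gland on its +x side. On top a round steel disc, a black hub (42 mm across, up to 62 mm above the bench) and the black lever. Low black ticks near the cover's edges mark off (towards -x) and on (towards +y).
- isolator_axis (a point): Point on the handle's upright axis, half-way up the lever bar, 77 mm above the bench. It does not turn with the handle; its axes are those of the isolator.
- lever_grip (a point): Middle of the long end of the black lever bar, 35 mm from the handle's axis, 77 mm above the bench; its -x axis points out along the long end. The bar is 14 mm wide with upright sides, 30 mm tall (60 to 90 mm above the bench) and 74 mm long: 56 mm from the axis on the long end, 18 mm on the short end. It can be pinched from above or pushed.
- interlock: Fixed guard interlock switch, origin at the centre of its underside: grey block 70 mm deep (x), 56 mm wide (y), 40 mm high, slot in its front (-x) face, cable gland at the back (+x), steel foot flanges 5 mm high reaching 14 mm out on both sides.
- slot_mouth (a point): Centre of the slot opening in the front (-x) face of the interlock switch, 35 mm ahead of the switch's centre and 16 mm above the bench; +x points straight into the slot. The slot is 25 mm wide (y), 10 mm high (11 to 21 mm above the bench) and 40 mm deep; its mouth is flared to 37 mm wide over the first 8 mm.
- key_grip (a point): Centre of the grip block of the loose interlock key (60 to 130 g), 16 mm above the bench as it stands. Black ribbed block 46 mm long (x), 24 mm wide (y), 32 mm high, with a flat level steel tongue in front along +x. With the key standing on the bench the tongue is level with the slot. Fully home, the block's front face (23 mm ahead of this point) meets the switch's front face.
- tongue_tip (a point): Middle of the free end of the key's tongue, 53 mm ahead (+x) of the centre of the grip block, at the same height. The tongue is 20 mm wide (y), 5 mm thick (z) and 30 mm long, narrowed to 14 mm wide over its last 6 mm.
- thermo_tester: Bystander: black upright hand tester, 35 x 56 x 94 mm, origin at the centre of its underside, between the switch and the isolator towards the laptop.
- usb_hub: Bystander: small black adapter, 30 x 68 x 18 mm, origin at the centre of its underside, at the left.
- board_small: Bystander: small green circuit board, 34 x 62 x 8 mm, origin at the centre of its underside, at the right.
- tip_tin: Bystander: small round white tin, 34 mm across, 18 mm high, origin at the centre of its underside, on the robot's side of the key.

How it is judged:
By the outcome, as a careful person would: the job done as asked, in the order asked, and still so for the second after the job is handed in, with the robot touching nothing.
It also fails if it takes over 54 s, if anything falls off the work surface, if the arm or the gripper's body presses on something with over 40 N, if the wrist force passes 120 N, or if a joint passes its speed limit or range.

## Robot

A 6-joint arm with a two-finger parallel gripper is mounted at the origin on a cart in front of the work surface, level with it; the furniture and walls round the work are solid. World frame = base frame: x ahead of the robot, y to its left, z up, the work surface at z = 0. Lengths are in m, angles in rad, forces in N, time in s.
With the tool pointing down it reaches from about 0.25 to 0.725 m from the base axis. Payload 9.7 kg.
Tool frame: the origin (TCP) lies at the very end of the fingers, on their centre line; the grasp point (between the pads) lies 19 mm behind it (pinch_z is the distance from the TCP to the grasp point, in m); z points along the fingers, y is the line along which they close (so a half turn about z gives the same grasp; the last joint's range is limited). The gripper opens to 85 mm and grips with 20 to 120 N. Pads are 22 mm wide; open, the fingers measure 114 mm over their backs; the gripper's body (76 mm by 85 mm) begins 54 mm behind the grasp point. The pads swing forward as they close: fully open they stand 13 mm farther back than shut.
Start: joints at [-1.259, 0.087, 0.176, 1.66, 0, 1.571], TCP at [0.169, -0.523, 0.231] pointing down, gripper open.
Joint ranges: [-3.13, 3.13], [-0.85, 1.81], [-1.15, 1.24], [-2.2, 2.28], [-1.44, 1.52], [-3.14, 3.14]. Speed limits (rad/s): [2.22, 2.22, 2.57, 3.14, 3.14, 3.14].

## Interface

Orientations are given as a 3x3 rotation matrix whose columns are the frame's x, y, z axes.
In Python, from station import get_state, capture, close_job, recognise, silhouettes, landmark_of, pinch_z gives the robot as it stands.
- The arm moves only by the shell command python3 -m creep 'ROWS' [FORCE]. ROWS is JSON, one flat list of numbers, 7 for each row, row after row: the turn, a rotation vector about the tool's x, y, z normalised to -1 to 1, where 1 is 90 degrees, then the shift along the tool's x, y, z normalised to -1 to 1, where 1 is 0.75 m, then the opening, from 0 (shut) to 1 (fully open). In form: [rx, ry, rz, x, y, z, fingers, rx, ry, rz, x, y, z, fingers, ...]. A call has 1 to 10 rows; each row is the pose to reach, as a shift and turn from the pose commanded when the call began, along the tool's axes at that moment; what a row does not reach only later rows make up. A row lasts 1/8 s, in which the tool goes at most 62.5 mm and 10.7 degrees, less where a joint would pass 70% of its speed; a pose out of reach is approached as far as the arm can. A call with a number of a shift or a turn outside -1 to 1 is refused whole. A call with a gripper value outside its range is refused whole. The fingers move at their own pace and stop on an object; FORCE is the grip in N (left out, the last holds). Time passes only in rows, so rows that repeat a pose let the fingers close. It gives the time, the measured TCP pose, the force, the opening and the grip force at its end, in the units of the state.
- get_state(): the state, without advancing time (a new reading comes with each control period).
- capture(name): name is "scene" or "top" or "wrist"; returns a dict with "pixels" (400x640x3 uint8, red, green, blue), "fx", "fy", "cx", "cy" (pixels), "dist" ([k1, k2, p1, p2, k3] as OpenCV has them; the pictures are not rectified), "world_from_camera" (4x4, takes a point from camera to world coordinates). Camera axes: x right, y down, z forward; pixel columns grow to the right and rows downward; lengths in m; the calibration is good to about 2 mm. A picture is of the moment at which its call begins. There is no depth.
- close_job(): hands the job in; it is judged then, once.
Trained networks look in a picture, given as the dict that the camera call returned (one of the last four; its "shot" number tells which), for a name from the list of things; names that differ only in an ending like _2 or _b are one class to them, and where a whole thing is asked for, a point or a joint stands for the part that bears it (a point fixed in the world has none). Each returns a list of dicts, best first, with "confidence" (0 to 1); they miss things now and then, are a little off and sometimes report something else, mostly with a low value. They report only what shows in the picture. A call takes as long as a camera call.
- recognise(picture, label): "position" ([x, y, z] in m, in world coordinates, good to about 4 mm: the middle of the surface that is visible of it).
- silhouettes(picture, label): "region" (400x640 bool, what is visible of it).
- landmark_of(picture, label): "position" ([x, y, z] in m, in world coordinates, good to about 4 mm: a listed point, or the origin of a listed thing).
The state is a dict: "t": time; "joint_positions": joint angles; "dq": joint speeds; "tau": joint torques, N m; "tcp_pos": TCP position; "orientation": TCP orientation; "force": force on the tool from outside, world axes, zero at the start; "torque": the same for the moment, N m; "width": opening from 0.0 (shut) to 1.0 (fully open); "grasp_force": force on a finger pad.
Only numpy, scipy, OpenCV 4.12 (cv2) and the standard library are available. Lean on these libraries where they do the work, as an engineer would, in place of code of your own. Each camera call takes 0.05 s, during which the arm holds its last target. There are 200 camera calls.

## Working session

There is one attempt and no reset: what is moved stays moved. The work goes in short steps, Python scripts to look and compute and a shell command to move; the robot and the scene stay as the last step left them, time stands still between calls to the robot, and variables do not carry over. Pictures are saved under pics/ and viewed, at most 11 in all, crops included, and the job is handed in when it is done.

```bash
mkdir -p pics; ls; cat > h.py <<'E'
import numpy as np, cv2
from station import *
def save(p,n): cv2.imwrite('pics/'+n+'.png',cv2.cvtColor(p['pixels'],cv2.COLOR_RGB2BGR))
def proj(p,X):
    T=np.linalg.inv(p['world_from_camera']); K=np.array([[p['fx'],0,p['cx']],[0,p['fy'],p['cy']],[0,0,1.]])
    return cv2.projectPoints(np.atleast_2d(np.array(X,float)),cv2.Rodrigues(T[:3,:3])[0],T[:3,3],K,np.array(p['dist'],float))[0][:,0]
def ray(p,uv,z):
    K=np.array([[p['fx'],0,p['cx']],[0,p['fy'],p['cy']],[0,0,1.]])
    n=cv2.undistortPoints(np.array(uv,float).reshape(-1,1,2),K,np.array(p['dist'],float))[:,0]
    W=np.array(p['world_from_camera']); d=np.c_[n,np.ones(len(n))]@W[:3,:3].T; o=W[:3,3]
    return o+d*((z-o[2])/d[:,2])[:,None]
E
python3 - <<'E'
from h import *
s=get_state(); print(s['t'],s['tcp_pos'],s['orientation'],s['width'],pinch_z if not callable(pinch_z) else pinch_z())
for c in ['top','scene']:
    p=capture(c); save(p,c+'0'); print(c,np.round(p['world_from_camera'],3).tolist(),p['fx'])
    for l in ['isolator','isolator_axis','lever_grip','interlock','slot_mouth','key_grip','tongue_tip','thermo_tester','usb_hub','board_small','tip_tin']:
        print(l,[(np.round(d['position'],4).tolist(),round(d['confidence'],2)) for d in landmark_of(p,l)[:2]])
E
```

```text
pics
0.0 [ 0.16865155 -0.52326623  0.23056404] [[ 9.51776849e-01  3.06790856e-01 -4.47405546e-04]
 [ 3.06791181e-01 -9.51775979e-01  1.28743923e-03]
 [-3.08552668e-05 -1.36261493e-03 -9.99999071e-01]] 0.9991536759360299 0.0187
top [[0.026, -0.992, 0.122, 0.345], [-1.0, -0.028, -0.011, 0.007], [0.015, -0.121, -0.993, 1.172], [0.0, 0.0, 0.0, 1.0]] 406.62317746406217
isolator [([0.5198, 0.2659, 0.0027], 0.87)]
isolator_axis [([0.5213, 0.2709, 0.0775], 0.75)]
lever_grip [([0.4896, 0.2717, 0.0785], 0.64)]
interlock [([0.5543, -0.1387, 0.0028], 0.7), ([0.5204, 0.3808, 0.0028], 0.55)]
slot_mouth [([0.5211, -0.1492, 0.0167], 0.61)]
key_grip [([0.4422, 0.0613, 0.0171], 0.61)]
tongue_tip [([0.4805, 0.0907, 0.0144], 0.62)]
thermo_tester [([0.5931, 0.0331, -0.0008], 0.93)]
usb_hub [([0.5213, 0.3812, 0.0038], 0.66)]
board_small [([0.4441, -0.3943, 0.0047], 0.56), ([0.4817, 0.0899, 0.0164], 0.29)]
tip_tin [([0.3657, 0.0031, 0.0004], 0.46)]
scene [[-0.894, -0.257, 0.367, 0.015], [-0.447, 0.472, -0.759, 0.938], [0.022, -0.843, -0.537, 0.772], [0.0, 0.0, 0.0, 1.0]] 407.060497094972
isolator [([0.5243, 0.266, 0.0012], 0.7)]
isolator_axis [([0.5269, 0.2648, 0.0831], 0.91), ([0.4398, -0.3922, -0.0007], 0.5)]
lever_grip [([0.4859, 0.2741, 0.078], 0.69)]
interlock [([0.5541, -0.1367, 0.0052], 0.81)]
slot_mouth []
key_grip [([0.4359, 0.0639, 0.016], 0.52)]
tongue_tip [([0.4833, 0.0932, 0.0112], 0.58), ([0.5219, 0.3757, -0.004], 0.58)]
thermo_tester [([0.5934, 0.0377, -0.0017], 0.8)]
usb_hub [([0.5228, 0.378, -0.0019], 0.8), ([0.5575, -0.1398, -0.0001], 0.2)]
board_small [([0.4418, -0.3947, 0.0012], 0.54)]
tip_tin [([0.3668, 0.0065, -0.0008], 0.4)]
```

```bash
python3 - <<'E'
from h import *
p=capture('top'); 
for l in ['interlock','key_grip','isolator','lever_grip']:
    for d in silhouettes(p,l)[:1]:
        m=d['region'].astype(np.uint8); c=max(cv2.findContours(m,0,2)[0],key=cv2.contourArea); r=cv2.minAreaRect(c)
        q=cv2.boxPoints(r); z={'interlock':.04,'key_grip':.032,'isolator':.05,'lever_grip':.09}[l]
        print(l,d['confidence'],r,np.round(ray(p,q,z)[:,:2],4).tolist())
a=cv2.cvtColor(p['pixels'],4); print(proj(p,[[.44,.0625,.016],[.553,-.138,0],[.52,.267,.05]]))
u=proj(p,[[.5,.05,.02]])[0]; x,y=int(u[0])-133,int(u[1])-75
print(x,y)
cv2.imwrite('pics/crop.png',cv2.resize(a[y:y+150,x:x+266],None,fx=3,fy=3,interpolation=2))
E
```

```text
interlock 0.61 ((366.9423522949219, 174.21153259277344), (30.986351013183594, 30.005767822265625), 78.69007110595703) [[0.591, -0.0787], [0.6105, -0.1623], [0.5235, -0.1803], [0.5044, -0.0974]]
key_grip 0.75 ((294.7307434082031, 210.84613037109375), (26.625612258911133, 8.043152809143066), 56.3099365234375) [[0.4725, 0.1024], [0.4856, 0.084], [0.4242, 0.0404], [0.4112, 0.0588]]
isolator 0.65 ((227.31967163085938, 184.0164031982422), (34.87123489379883, 38.70764923095703), 13.240518569946289) [[0.4732, 0.3175], [0.5802, 0.2992], [0.5601, 0.203], [0.4536, 0.2224]]
lever_grip 0.63 ((223.5856170654297, 187.63035583496094), (16.218355178833008, 27.38406753540039), 3.5763344764709473) [[0.4641, 0.2828], [0.5383, 0.2825], [0.5367, 0.2388], [0.4626, 0.2395]]
[[298.03583504 214.34024866]
 [368.1065439  178.15845102]
 [225.05261539 182.68982846]]
170 118
```

View pics/crop.png

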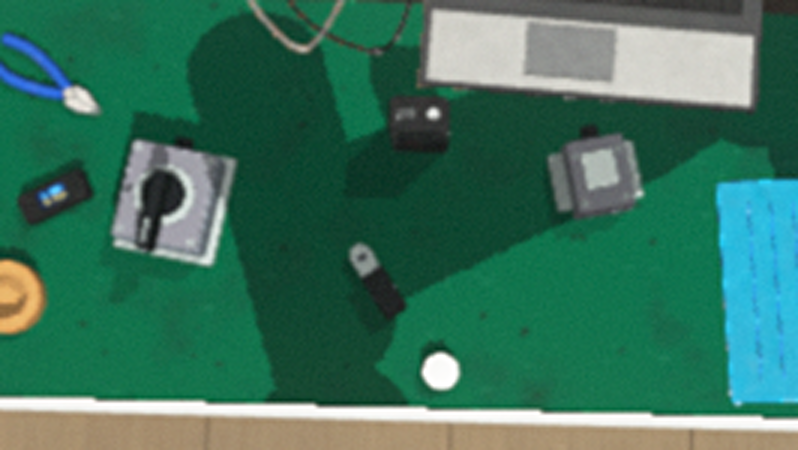

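View pics/scene0.png

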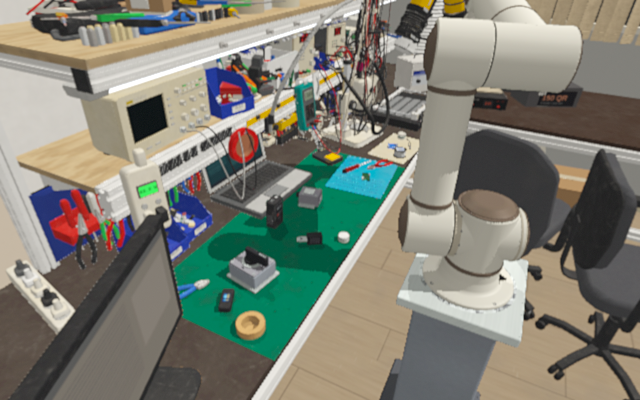

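```bash
python3 -m creep '[0,0,-0.19,0.584,-0.633,0,1,0,0,-0.19,0.584,-0.633,0,1,0,0,-0.19,0.584,-0.633,0,1,0,0,-0.19,0.584,-0.633,0,1,0,0,-0.19,0.584,-0.633,0,1,0,0,-0.19,0.584,-0.633,0,1,0,0,-0.19,0.584,-0.633,0,1,0,0,-0.19,0.584,-0.633,0,1,0,0,-0.19,0.584,-0.633,0,1,0,0,-0.19,0.584,-0.633,0,1]' 30; python3 - <<'E'
from h import *
s=get_state();print(s['t'],s['tcp_pos'],s['orientation'][:,0] if hasattr(s['orientation'],'shape') else s['orientation'],s['joint_positions'])
E
```

```text
t: 2.7
tcp_pos: [0.4317, 0.046, 0.2316]
orientation: [[0.819, 0.573, 0.001], [0.573, -0.819, 0.0], [0.001, 0.001, -1.0]]
force: [1.3, -1.7, 0.6]
width: 1.003
grasp_force: 0.0
2.7 [0.43168464 0.04596305 0.23159714] [0.81927104 0.57340568 0.00094572] [ 1.06144748e-01 -1.88870628e-01 -8.77891641e-02  1.67073800e+00
 -1.07713226e-04  2.63708053e+00]
```

```bash
python3 - <<'E'
from h import *
p=capture('wrist'); save(p,'w1'); s=get_state(); print(s['tcp_pos'],np.round(p['world_from_camera'],3).tolist())
for l in ['key_grip','tongue_tip']:
    print(l,[(np.round(d['position'],4).tolist(),round(d['confidence'],2)) for d in landmark_of(p,l)[:2]])
for d in silhouettes(p,'key_grip')[:1]:
    m=d['region'].astype(np.uint8); c=max(cv2.findContours(m,0,2)[0],key=cv2.contourArea); r=cv2.minAreaRect(c)
    print(r,np.round(ray(p,cv2.boxPoints(r),.016)[:,:2],4).tolist())
E
```

```text
[0.43366931 0.05136975 0.23062333] [[0.573, -0.78, -0.25, 0.497], [-0.82, -0.546, -0.175, 0.092], [0.0, 0.305, -0.952, 0.374], [0.0, 0.0, 0.0, 1.0]]
key_grip []
tongue_tip [([0.4808, 0.0916, 0.0152], 0.83)]
((312.5, 145.0), (64.0, 19.0), 90.0) [[0.4772, 0.1024], [0.4902, 0.0839], [0.4263, 0.0391], [0.4124, 0.0588]]
```

View pics/w1.png

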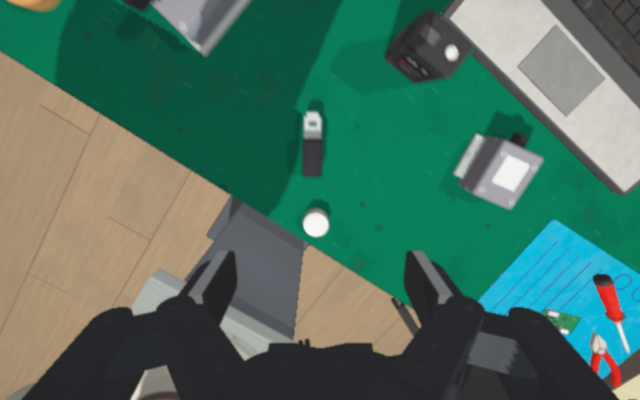

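```bash
python3 - <<'E'
from h import *
p=capture('wrist'); g=cv2.cvtColor(p['pixels'],cv2.COLOR_RGB2GRAY).astype(int)
print(g[104:186:1,312].tolist()); 
for r in (120,132,150,165,172): print(r,g[r,294:332].tolist())
ax=np.array([.819,.573]);
def k(uv,z): 
    q=ray(p,[uv],z)[0,:2]; return np.round(q,4), np.round(q@ax,4), np.round(q@[-ax[1],ax[0]],4)
print('tip',k((313,111),.016),'back',k((312.5,177.5),.032),'front top',k((313,141),.032),'tcp',np.array(get_state()['tcp_pos'])[:2]@ax,np.array(get_state()['tcp_pos'])[:2]@[-ax[1],ax[0]])
E
```

```text
[61, 59, 59, 60, 59, 59, 60, 79, 131, 195, 221, 223, 222, 221, 220, 220, 214, 180, 133, 117, 116, 130, 170, 206, 218, 218, 203, 173, 152, 146, 146, 145, 144, 138, 110, 67, 44, 47, 54, 57, 57, 57, 57, 58, 59, 58, 58, 58, 58, 60, 60, 60, 60, 60, 60, 61, 61, 61, 61, 60, 61, 63, 62, 62, 62, 61, 60, 61, 61, 60, 62, 61, 64, 73, 79, 86, 87, 87, 88, 88, 87, 88]
120 [59, 57, 54, 52, 51, 51, 51, 52, 56, 70, 117, 181, 215, 221, 220, 217, 215, 214, 214, 215, 215, 215, 216, 219, 221, 220, 214, 179, 117, 72, 60, 59, 61, 67, 78, 85, 87, 87]
132 [59, 57, 53, 51, 51, 51, 53, 61, 72, 78, 104, 133, 149, 148, 147, 146, 147, 151, 152, 152, 152, 147, 147, 148, 149, 149, 146, 122, 85, 63, 61, 60, 59, 63, 72, 82, 87, 87]
150 [56, 52, 51, 51, 51, 54, 65, 72, 69, 60, 55, 56, 58, 59, 58, 59, 59, 60, 58, 58, 59, 59, 59, 58, 57, 57, 55, 53, 55, 61, 60, 61, 68, 79, 87, 88, 88, 88]
165 [51, 55, 64, 73, 77, 78, 78, 75, 68, 61, 57, 60, 60, 60, 61, 61, 62, 62, 63, 61, 62, 61, 60, 59, 60, 58, 56, 54, 63, 76, 84, 88, 87, 88, 87, 87, 88, 88]
172 [72, 77, 78, 78, 78, 78, 79, 75, 67, 59, 56, 61, 63, 63, 62, 61, 60, 62, 61, 61, 62, 61, 61, 60, 60, 60, 56, 56, 69, 79, 86, 87, 87, 87, 88, 88, 88, 87]
tip (array([0.4848, 0.0929]), np.float64(0.4503), np.float64(-0.2017)) back (array([0.4215, 0.0494]), np.float64(0.3735), np.float64(-0.2011)) front top (array([0.4578, 0.0738]), np.float64(0.4172), np.float64(-0.2019)) tcp 0.37806622198180045 -0.211068836789766
```

```bash
python3 -m creep '[0,0,0,0.0213,-0.0128,0.08,0.7,0,0,0,0.0213,-0.0128,0.16,0.7,0,0,0,0.0213,-0.0128,0.22,0.7,0,0,0,0.0213,-0.0128,0.26,0.7,0,0,0,0.0213,-0.0128,0.28,0.7,0,0,0,0.0213,-0.0128,0.29,0.7,0,0,0,0.0213,-0.0128,0.3,0.7,0,0,0,0.0213,-0.0128,0.3,0.7,0,0,0,0.0213,-0.0128,0.3,0.7]' 30; python3 - <<'E'
from h import *
p=capture('wrist'); save(p,'w2')
E
```

```text
t: 4.08
tcp_pos: [0.4392, 0.0609, 0.0069]
orientation: [[0.819, 0.573, 0.001], [0.573, -0.819, 0.0], [0.001, 0.0, -1.0]]
force: [0.2, -0.4, -0.3]
width: 0.704
grasp_force: 0.0
```

View pics/w2.png

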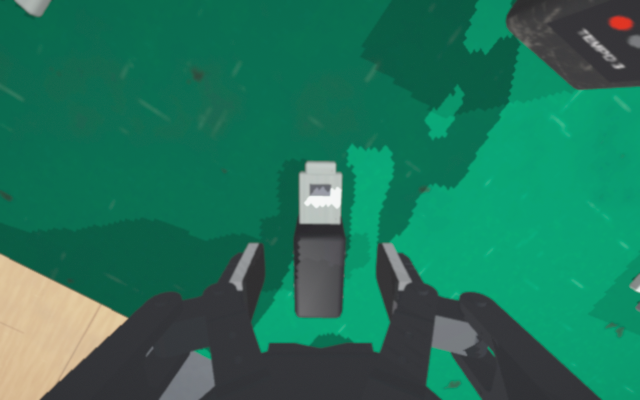

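```bash
python3 -m creep '[0,0,0,0,0,0,0,0,0,0,0,0,0,0,0,0,0,0,0,0,0,0,0,0,0,0,0,0,0,0,0,0,0,0,0,0,0,0,0,0,0,0]' 40; python3 - <<'E'
from h import *
print(get_state()['joint_positions'])
p=capture('top'); 
m=silhouettes(p,'interlock')[0]['region']
a=cv2.cvtColor(p['pixels'],4)
u=proj(p,[[.553,-.138,.03]])[0]; x,y=int(u[0])-40,int(u[1])-30; print(x,y)
cv2.imwrite('pics/c3.png',cv2.resize(a[y:y+60,x:x+80],None,fx=10,fy=10,interpolation=2))
E
```

```text
t: 4.88
tcp_pos: [0.439, 0.0608, 0.0066]
orientation: [[0.819, 0.573, 0.001], [0.573, -0.819, 0.0], [0.001, 0.0, -1.0]]
force: [-0.6, 1.0, 4.5]
width: 0.268
grasp_force: 40.4
[ 1.37674217e-01 -1.38156360e-01 -4.80597379e-01  1.22771520e+00
  5.48158014e-05  2.66897496e+00]
329 146
```

```bash
python3 -m creep '[0,0,0,0,0,-0.03,0,0,0,0,0,0,-0.08,0,0,0,0.06,-0.04,0.05,-0.1,0,0,0,0.13,-0.09,0.115,-0.1,0,0,0,0.2,-0.14,0.18,-0.1,0,0,0,0.256,-0.187,0.239,-0.1,0,0,0,0.256,-0.187,0.239,-0.1,0,0,0,0.256,-0.187,0.239,-0.1,0,0,0,0.256,-0.187,0.239,-0.1,0,0,0,0.256,-0.187,0.239,-0.1,0]' 40; python3 - <<'E'
from h import *
p=capture('wrist'); save(p,'w3')
np.savez('w3.npz',W=p['world_from_camera'],pix=p['pixels'],k=[p['fx'],p['fy'],p['cx'],p['cy']],dist=p['dist'])
for l in ['slot_mouth','interlock','key_grip','tongue_tip']:
    print(l,[(np.round(d['position'],4).tolist(),round(d['confidence'],2)) for d in landmark_of(p,l)[:2]])
print(np.round(p['world_from_camera'],3).tolist())
E
```

```text
t: 6.22
tcp_pos: [0.4268, -0.1655, 0.0813]
orientation: [[0.978, 0.209, 0.0], [0.209, -0.978, 0.0], [0.0, -0.0, -1.0]]
force: [0.2, 1.0, -0.1]
width: 0.273
grasp_force: 39.8
slot_mouth [([0.5264, -0.1472, 0.019], 0.62)]
interlock [([0.5564, -0.138, 0.0024], 0.91)]
key_grip [([0.429, -0.1662, 0.0909], 0.94)]
tongue_tip [([0.4773, -0.1539, 0.0906], 0.88)]
[[0.208, -0.931, -0.3, 0.505], [-0.978, -0.198, -0.063, -0.148], [-0.001, 0.307, -0.952, 0.224], [0.0, 0.0, 0.0, 1.0]]
```

View pics/w3.png

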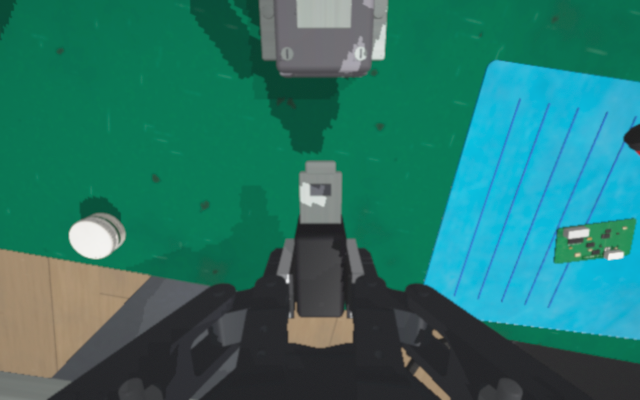

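```bash
python3 - <<'E'
import cv2
a=cv2.imread('pics/w3.png')
cv2.imwrite('pics/c4.png',cv2.resize(a[0:90,255:395],None,fx=5,fy=5,interpolation=2))
E
```

```text
(no output)
```

View pics/c4.png

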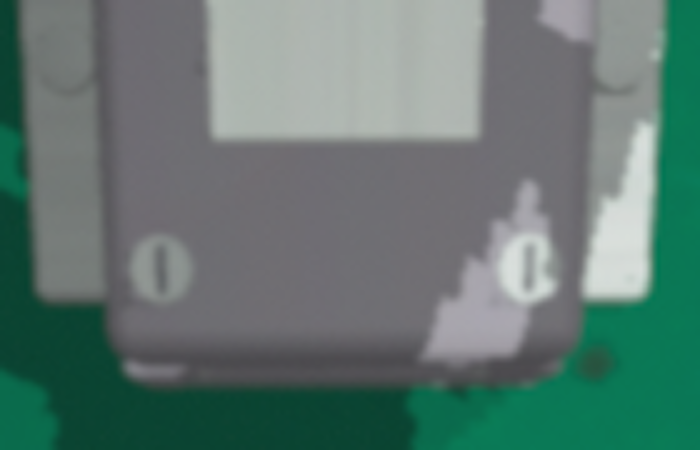

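```bash
python3 - <<'E'
from h import *
f=np.load('w3.npz'); p=dict(zip(['fx','fy','cx','cy'],f['k'])); p['world_from_camera']=f['W']; p['dist']=f['dist']
g=cv2.cvtColor(f['pix'],cv2.COLOR_RGB2GRAY).astype(int)
for r in (180,205): print(r,g[r,290:350].tolist())
ax=np.array([.978,.209]); ax/=np.linalg.norm(ax); n=np.array([-ax[1],ax[0]])
k=lambda n_,uv,z: print(n_,*[np.round(ray(p,[uv],z)[0,:2]@v,4) for v in (ax,n)])
k('screws',(323.5,54),.04);k('label',(324.1,28),.04);k('L',(275.6,50),.038);k('R',(371.6,50),.038);k('flL',(262.2,60),.005);k('flR',(385.4,60),.005)
k('front',(323.5,71),.038);k('front lo',(323.5,76.6),.0); k('front mid',(323.5,76.6),.02)
k('tip',(320.5,161),.0907);k('tip back',(320.5,220),.0907);k('block back',(320.5,316),.1067)
print([np.array([.4268,-.1655])@v for v in(ax,n)])
E
```

```text
180 [85, 85, 84, 84, 85, 85, 85, 84, 95, 115, 132, 140, 141, 140, 140, 140, 141, 142, 141, 141, 140, 140, 140, 141, 141, 141, 140, 139, 140, 141, 142, 141, 141, 141, 140, 139, 140, 140, 141, 141, 142, 143, 143, 142, 140, 140, 140, 139, 139, 140, 138, 123, 103, 85, 84, 85, 85, 84, 85, 84]
205 [84, 84, 84, 85, 85, 85, 85, 85, 88, 104, 121, 134, 141, 140, 140, 146, 155, 171, 186, 199, 204, 180, 150, 140, 140, 140, 141, 146, 154, 169, 186, 202, 213, 209, 182, 150, 139, 139, 140, 141, 141, 142, 142, 141, 140, 139, 139, 138, 139, 137, 130, 112, 92, 85, 85, 84, 84, 83, 83, 82]
screws 0.4898 -0.2524
label 0.503 -0.2527
L 0.4922 -0.2247
R 0.4921 -0.2802
flL 0.4912 -0.2106
flR 0.4911 -0.2953
front 0.481 -0.2525
front lo 0.481 -0.2529
front mid 0.4794 -0.2527
tip 0.4374 -0.2506
tip back 0.4078 -0.2506
block back 0.3638 -0.2506
[np.float64(0.3827893211835748), np.float64(-0.2510394900963153)]
```

```bash
python3 -m creep '[0,0,0,0,0.0027,0.04,0,0,0,0,0,0.0027,0.075,0,0,0,0,0,0.0027,0.092,0,0,0,0,0,0.0027,0.099,0,0,0,0,0,0.0027,0.099,0,0,0,0,0.02,0.0027,0.099,0,0,0,0,0.04,0.0027,0.099,0,0,0,0,0.05,0.0027,0.099,0,0,0,0,0.05,0.0027,0.099,0]' 40; python3 - <<'E'
from h import *
p=capture('wrist'); save(p,'w5'); g=p['pixels']
cv2.imwrite('pics/c5.png',cv2.resize(cv2.cvtColor(g,4)[60:240,240:400],None,fx=3.3,fy=3.3))
E
```

```text
t: 7.6
tcp_pos: [0.4642, -0.1605, 0.0069]
orientation: [[0.978, 0.207, -0.0], [0.207, -0.978, 0.0], [-0.0, -0.0, -1.0]]
force: [-0.1, -0.3, -0.5]
width: 0.273
grasp_force: 39.9
```

View pics/c5.png

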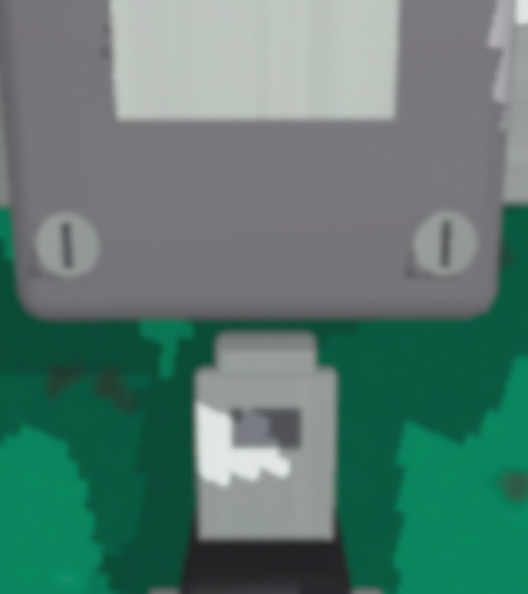

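```bash
python3 - <<'E'
from h import *
p=capture('wrist'); R=np.array(get_state()['orientation']); t=np.array(get_state()['tcp_pos'])
k=lambda n_,uv,z: print(n_,np.round((ray(p,[[240+uv[0]/3.3-.35,60+uv[1]/3.3-.35]],z)[0]-t)@R[:,:2],4))
k('scL',(67,245),.04);k('scR',(445,245),.04);k('labL',(117,120),.04);k('labR',(398,120),.04);k('edgeL',(18,250),.038);k('edgeR',(498,250),.038);k('front',(256,320),.038);k('front',(256,320),.034)
k('tip',(267,333),.0185);k('tL',(196,450),.0185);k('tR',(337,450),.0185)
E
```

```text
scL [ 0.0695 -0.0229]
scR [0.0695 0.0196]
labL [ 0.0827 -0.0166]
labR [0.0827 0.0137]
edgeL [ 0.0687 -0.0289]
edgeR [0.0687 0.026 ]
front [ 0.0607 -0.0017]
front [ 0.06   -0.0017]
tip [ 0.0555 -0.0004]
tL [ 0.0385 -0.0106]
tR [0.0385 0.0097]
```

```bash
python3 -m creep '[0,0,0,0,-0.0016,0,0,0,0,0,0.01,-0.0016,0,0,0,0,0,0.02,-0.0016,0,0,0,0,0,0.03,-0.0016,0,0,0,0,0,0.03,-0.0016,0,0]' 40
```

```text
t: 8.32
tcp_pos: [0.486, -0.1548, 0.007]
orientation: [[0.978, 0.207, -0.0], [0.207, -0.978, 0.0], [-0.0, -0.0, -1.0]]
force: [-0.2, -0.8, -1.7]
width: 0.271
grasp_force: 39.9
```

Entering freely. Push the remaining ~13 mm with a little overdrive.

```bash
python3 -m creep '[0,0,0,0.006,0,0,0,0,0,0,0.012,0,0,0,0,0,0,0.015,0,0,0,0,0,0,0.017,0,0,0,0,0,0,0.018,0,0,0,0,0,0,0.018,0,0,0]' 40
```

```text
t: 9.07
tcp_pos: [0.4986, -0.1521, 0.007]
orientation: [[0.978, 0.207, -0.0], [0.207, -0.978, 0.0], [-0.0, -0.0, -1.0]]
force: [-0.2, 0.4, -1.1]
width: 0.272
grasp_force: 39.9
```

```bash
python3 -m creep '[0,0,0,0.002,0,0,0,0,0,0,0.004,0,0,0,0,0,0,0.004,0,0,0]' 40
```

```text
t: 9.45
tcp_pos: [0.499, -0.152, 0.0067]
orientation: [[0.979, 0.206, -0.005], [0.206, -0.979, -0.001], [-0.005, -0.0, -1.0]]
force: [-13.1, -4.0, 5.5]
width: 0.274
grasp_force: 40.7
```

```bash
python3 -m creep '[0,0,0,0.002,0,0,0,0,0,0,0.003,0,0,0,0,0,0,0.003,0,0,0]' 40;  python3 - <<'E'
from h import *
p=capture('wrist'); g=p['pixels']
cv2.imwrite('pics/c6.png',cv2.resize(cv2.cvtColor(g,4)[120:270,230:410],None,fx=3.3,fy=3.3))
E
```

```text
t: 9.82
tcp_pos: [0.499, -0.1519, 0.0067]
orientation: [[0.979, 0.205, -0.009], [0.205, -0.979, -0.002], [-0.01, -0.0, -1.0]]
force: [-26.5, -6.2, 13.3]
width: 0.272
grasp_force: 41.8
```

View pics/c6.png

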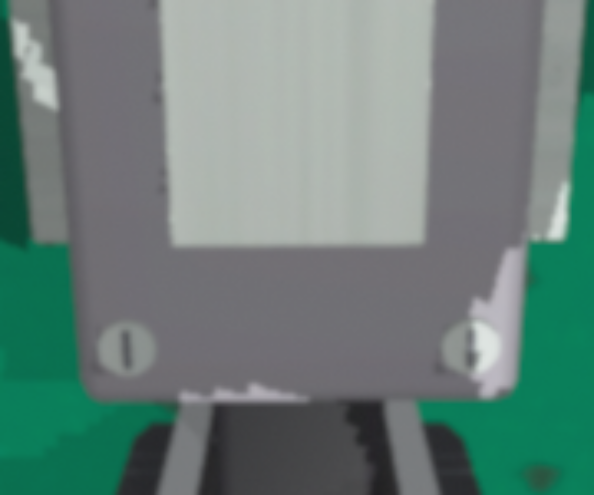

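```bash
python3 -m creep '[0,0,0,-0.004,0,0,0,0,0,0,-0.0055,0,0,0,0,0,0,-0.0055,0,0,0,0,0,0,-0.0055,0,0,0.6,0,0,0,-0.0055,0,0,0.6,0,0,0,-0.0055,0,0,0.6,0,0,0,-0.0055,0,0,0.6]' 40
python3 -m creep '[0,0,0,0,0,-0.03,0.6,0,0,0,0,0,-0.08,0.6,0,0,0,0,0,-0.15,0.6,0,0,0,0,0,-0.22,0.6,0,0,0,0,0,-0.24,0.6,0,0,0,0,0,-0.24,0.6]' 40
python3 - <<'E'
from h import *
p=capture('wrist'); save(p,'w7')
for l in ['key_grip','slot_mouth','interlock']:
    print(l,[(np.round(d['position'],4).tolist(),round(d['confidence'],2)) for d in landmark_of(p,l)[:2]])
E
```

```text
t: 10.75
tcp_pos: [0.4999, -0.1519, 0.0071]
orientation: [[0.978, 0.207, 0.0], [0.207, -0.978, -0.0], [0.0, 0.0, -1.0]]
force: [0.6, 0.1, 0.3]
width: 0.604
grasp_force: 0.0
t: 11.5
tcp_pos: [0.5002, -0.152, 0.1876]
orientation: [[0.978, 0.207, 0.002], [0.207, -0.978, -0.0], [0.001, 0.001, -1.0]]
force: [-0.5, -0.1, -0.3]
width: 0.6
grasp_force: 0.0
key_grip [([0.4995, -0.1521, 0.0172], 0.66)]
slot_mouth [([0.5246, -0.1474, 0.0197], 0.57)]
interlock [([0.5558, -0.1368, 0.0005], 0.56)]
```

View pics/w7.png

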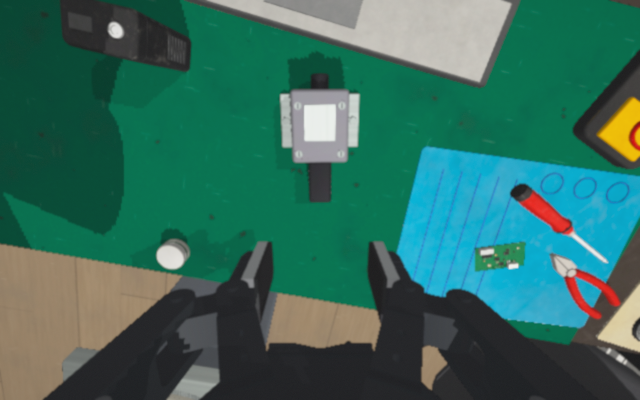

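```bash
python3 -m creep '[0,0,-0.1,0.02,-0.06,-0.016,0.6,0,0,-0.2,0.035,-0.12,-0.016,0.6,0,0,-0.3,0.05,-0.18,-0.016,0.6,0,0,-0.4,0.065,-0.24,-0.016,0.6,0,0,-0.5,0.08,-0.3,-0.016,0.6,0,0,-0.6,0.1,-0.36,-0.016,0.6,0,0,-0.7,0.12,-0.43,-0.016,0.6,0,0,-0.8,0.13,-0.49,-0.016,0.6,0,0,-0.9,0.147,-0.533,-0.016,0.6,0,0,-1,0.147,-0.533,-0.016,0.6]' 40
python3 -m creep '[0,0,-0.1,0,0,0,0.6,0,0,-0.2,0,0,0,0.6,0,0,-0.3,0,0,0,0.6,0,0,-0.4,0,0,0,0.6,0,0,-0.5,0,0,0,0.6,0,0,-0.6,0,0,0,0.6,0,0,-0.7,0,0,0,0.6,0,0,-0.744,0,0,0,0.6,0,0,-0.744,0,0,0,0.6,0,0,-0.744,0,0,0,0.6]' 40
python3 - <<'E'
from h import *
p=capture('wrist'); save(p,'w8'); print(get_state()['joint_positions'])
for l in ['isolator','isolator_axis','lever_grip']:
    print(l,[(np.round(d['position'],4).tolist(),round(d['confidence'],2)) for d in landmark_of(p,l)[:2]])
for d in silhouettes(p,'lever_grip')[:1]:
    m=d['region'].astype(np.uint8); c=max(cv2.findContours(m,0,2)[0],key=cv2.contourArea); print(cv2.minAreaRect(c))
print(proj(p,[[.5213,.2709,.09],[.4885,.273,.09]]))
E
```

```text
t: 12.95
tcp_pos: [0.5244, 0.2641, 0.1968]
orientation: [[-0.214, 0.977, -0.003], [0.977, 0.214, -0.001], [-0.0, -0.003, -1.0]]
force: [-0.1, -0.5, -0.7]
width: 0.601
grasp_force: 0.0
t: 14.2
tcp_pos: [0.5248, 0.2619, 0.1983]
orientation: [[-0.981, 0.194, -0.001], [0.194, 0.981, -0.0], [0.001, -0.001, -1.0]]
force: [0.4, -0.4, 0.1]
width: 0.601
grasp_force: 0.0
[4.62874476e-01 1.66553960e-01 2.00224496e-01 1.60522186e+00
 8.84036578e-06 6.58212996e-01]
isolator [([0.5202, 0.2692, 0.0009], 0.85)]
isolator_axis [([0.5199, 0.2669, 0.0761], 0.63)]
lever_grip [([0.4875, 0.2743, 0.0742], 0.64)]
((324.0, 166.0), (82.0, 40.0), 90.0)
[[327.83969175 188.09173056]
 [323.15202832 151.9314293 ]]
```

View pics/w8.png

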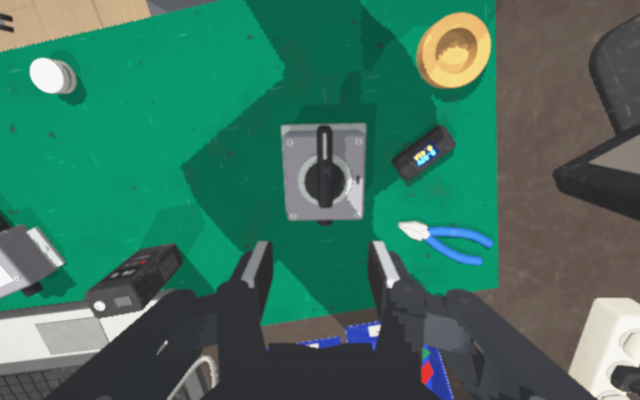

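```bash
python3 - <<'E'
from h import *
p=capture('wrist'); s=get_state(); R=np.array(s['orientation']); t=np.array(s['tcp_pos'])
g=cv2.cvtColor(p['pixels'],7).astype(int)
print(g[118:135,324].tolist(),g[198:216,324].tolist())
for r in (135,150,160,203): print(r,g[r,305:345].tolist())
k=lambda n_,uv,z: print(n_,np.round((ray(p,[uv],z)[0]-t)@R[:,:2],4))
k('long',(324.5,125.5),.09);k('short',(324.5,207.5),.09);k('L',(317,150),.09);k('R',(332,150),.09)
for z in(.05,): 
    for c in [(282,129),(366,129),(364,219),(288,219)]: k('c',c,z)
E
```

```text
[61, 62, 61, 62, 74, 92, 93, 71, 48, 41, 43, 46, 48, 62, 99, 139, 161] [56, 56, 56, 56, 56, 56, 56, 56, 65, 95, 124, 138, 140, 140, 140, 140, 140, 141]
135 [118, 118, 118, 117, 117, 116, 115, 116, 115, 114, 104, 80, 55, 49, 51, 53, 64, 103, 147, 166, 147, 102, 61, 46, 44, 43, 56, 86, 106, 110, 111, 111, 111, 111, 111, 110, 111, 111, 110, 110]
150 [140, 140, 140, 140, 140, 140, 140, 140, 140, 140, 134, 110, 72, 50, 49, 53, 58, 91, 139, 165, 152, 111, 67, 48, 45, 45, 56, 87, 107, 112, 112, 111, 112, 112, 112, 112, 113, 112, 113, 114]
160 [143, 159, 174, 182, 184, 184, 184, 181, 170, 156, 146, 122, 84, 55, 49, 52, 55, 55, 55, 57, 55, 52, 49, 47, 46, 44, 59, 99, 130, 146, 148, 148, 148, 148, 149, 148, 146, 140, 131, 124]
203 [142, 142, 142, 142, 142, 143, 145, 148, 155, 163, 170, 169, 144, 97, 59, 54, 58, 60, 59, 56, 55, 53, 50, 49, 46, 46, 68, 114, 149, 160, 156, 148, 143, 140, 139, 138, 138, 138, 138, 138]
long [0.0599 0.005 ]
short [-0.0137  0.0053]
L [ 0.0393 -0.0014]
R [0.0393 0.0116]
c [ 0.0538 -0.0361]
c [0.0537 0.0464]
c [-0.0415  0.0488]
c [-0.0414 -0.0335]
```

```bash
python3 -m creep '[0,0,0,0.03,0.0067,0.05,0.6,0,0,0,0.0533,0.0067,0.11,0.6,0,0,0,0.0533,0.0067,0.15,0.6,0,0,0,0.0533,0.0067,0.175,0.6,0,0,0,0.0533,0.0067,0.1817,0.6,0,0,0,0.0533,0.0067,0.1817,0.6,0,0,0,0.0533,0.0067,0.1817,0,0,0,0,0.0533,0.0067,0.1817,0,0,0,0,0.0533,0.0067,0.1817,0,0,0,0,0.0533,0.0067,0.1817,0]' 40
```

```text
t: 15.75
tcp_pos: [0.487, 0.2742, 0.0637]
orientation: [[-0.981, 0.193, 0.001], [0.193, 0.981, -0.001], [-0.001, -0.0, -1.0]]
force: [-2.3, -5.3, 6.3]
width: 0.157
grasp_force: 39.7
```

```bash
python3 -m creep '[0,0,0.1,-0.0006,0.0075,0,0,0,0,0.2,-0.0023,0.0148,0,0,0,0,0.3,-0.0052,0.0218,0,0,0,0,0.4,-0.0092,0.0282,0,0,0,0,0.5,-0.0141,0.0339,0,0,0,0,0.6,-0.0198,0.0388,0,0,0,0,0.7,-0.0262,0.0428,0,0,0,0,0.8,-0.0332,0.0457,0,0,0,0,0.9,-0.0405,0.0474,0,0,0,0,1,-0.048,0.048,0,0]' 40
```

```text
t: 17.0
tcp_pos: [0.5287, 0.302, 0.0635]
orientation: [[0.198, 0.98, -0.001], [0.98, -0.198, -0.002], [-0.002, -0.001, -1.0]]
force: [-19.3, -3.3, 10.7]
width: 0.155
grasp_force: 41.4
```

```bash
python3 -m creep '[0,0,0,0,0,0,0,0,0,0,0,0,0,0,0,0,0.02,0,0.0015,0,0,0,0,0.02,0,0.0015,0,0]' 40; python3 -c "
from h import *
print(get_state()['torque'])"
```

```text
t: 17.5
tcp_pos: [0.5286, 0.3022, 0.0635]
orientation: [[0.222, 0.975, -0.003], [0.975, -0.222, -0.001], [-0.002, -0.002, -1.0]]
force: [-10.0, -6.8, 9.5]
width: 0.154
grasp_force: 51.4
[-1.17211846  2.0718094   0.96346239]
```

Against the stop. Release, lift, and check.

```bash
python3 -m creep '[0,0,-0.02,0,-0.0015,0,0,0,0,-0.02,0,-0.0015,0,0.5,0,0,-0.02,0,-0.0015,0,0.5,0,0,-0.02,0,-0.0015,0,0.5,0,0,-0.02,0,-0.0015,-0.05,0.5,0,0,-0.02,0,-0.0015,-0.12,0.5,0,0,-0.02,-0.05,-0.0015,-0.2,0.5,0,0,-0.02,-0.1,-0.0015,-0.2,0.5,0,0,-0.02,-0.1,-0.0015,-0.2,0.5]' 40
python3 - <<'E'
from h import *
p=capture('wrist'); q=capture('top')
for l in ['isolator_axis','lever_grip']:
    print(l,[(np.round(d['position'],4).tolist(),round(d['confidence'],2)) for d in landmark_of(p,l)[:1]])
for l in ['key_grip','slot_mouth','tip_tin','usb_hub','thermo_tester','board_small']:
    print(l,[(np.round(d['position'],4).tolist(),round(d['confidence'],2)) for d in landmark_of(q,l)[:1]])
a=cv2.cvtColor(p['pixels'],4); b=cv2.cvtColor(q['pixels'],4)
cv2.imwrite('pics/fin.png',np.vstack([cv2.resize(a,(480,300)),cv2.resize(b[100:250,170:410],(480,300))]))
E
```

```text
t: 18.62
tcp_pos: [0.5125, 0.2284, 0.2146]
orientation: [[0.195, 0.981, 0.003], [0.981, -0.195, 0.001], [0.002, 0.002, -1.0]]
force: [0.1, 1.2, -0.4]
width: 0.501
grasp_force: 0.0
isolator_axis []
lever_grip [([0.5294, 0.3037, 0.0756], 0.81)]
key_grip []
slot_mouth [([0.5228, -0.146, 0.0187], 0.59)]
tip_tin [([0.3684, 0.005, -0.0001], 0.63)]
usb_hub []
thermo_tester [([0.5917, 0.0337, -0.0016], 0.86)]
board_small [([0.5475, -0.1401, 0.0129], 0.7)]
```

View pics/fin.png

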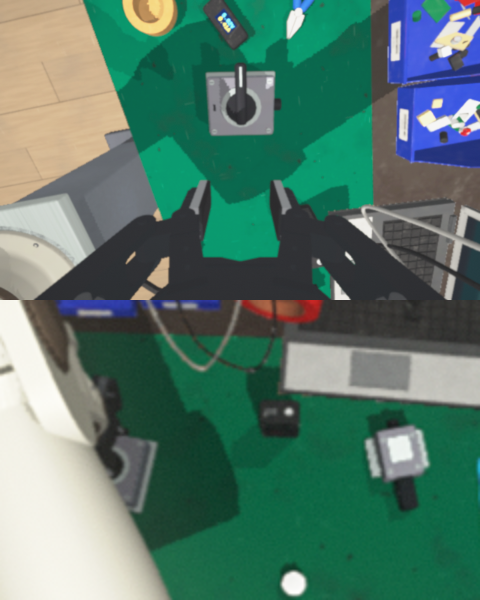

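```bash
python3 -c "
from station import *
print(close_job())"
```

```text
the job is handed in; nothing more can be done
None
```

The interlock key is fully home in the switch, the isolator was then turned to on against its end stop, and I handed the job in at about 19 s; the final pictures confirm both and I saw nothing else moved, though the small circuit board and the USB adapter got no position check at the end.

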